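# Check the end float of the red-handled roasting spit

### The job

Check the end float of the red-handled roasting spit: pull it straight out of its stand by the handle, away from the motor box, until it stops, then push it back towards the motor box until it stops, and let go with the spit fully home. Leave the black-handled spit and the amber jar alone.

Things in the scene. Friction and masses are not known exactly. Their poses are not given: they have to be found in the camera images.
- red_spit (a joint): Axial slide of the red-handled spit, m: 0 = fully home (its dark collar, 40 mm thick, against the white motor box), 0.050 = fully out (collar against the steel bearing plate near the handle). Stays where it is left; about 2.5 N of friction, no spring, a hard stop at each end; it neither turns nor lifts. The stand is fixed to the worktop.
- red_grip (a point): Centre of the red handle, a level plastic cylinder 34 mm in diameter, 70 mm long, 75 mm above the worktop (clear below), on the robot's side of the stand; pinch it across from above. x axis: level, along the spit, into the stand (+x is home, -x is out); z up. Bearing plate 60 mm from here when home, 62 mm wide, 100 mm high; motor box behind it 92 mm wide, 129 mm high with its dial.
- black_grip (a point): Centre of the black handle of the other spit, the same in shape, size, stand and axes, to be left as it is.
- jar: Amber glass jar with a yellow cap, loose, 72 mm in diameter and 130 mm high, standing on the worktop at the robot's left of both stands, to be left as it is. Origin at the centre of its underside.

How it is judged:
By the outcome, as a careful person would: the job done as asked, in the order asked, and still so for the second after the job is handed in, with the robot touching nothing.
It also fails if it takes over 32 s, if anything falls off the work surface, if the arm or the gripper's body presses on something with over 40 N, if the wrist force passes 120 N, or if a joint passes its speed limit or range.

### The arm

A 7-joint arm with a two-finger parallel gripper is mounted at the origin on the work surface. World frame = base frame: x ahead of the robot, y to its left, z up, the work surface at z = 0. Lengths are in m, angles in rad, forces in N, time in s.
With the tool pointing down it reaches from about 0.4 to 0.85 m from the base axis. Payload 10.4 kg.
Tool frame: the origin (TCP) lies on the centre line of the jaws, within the pads' length; the fingertips stand 22 mm ahead of it and the grasp point (between the pads) lies 3 mm ahead of it; z points along the fingers, y is the line along which they close (so a half turn about z gives the same grasp; the last joint's range is limited). The gripper opens to 87 mm and grips with 3 to 60 N. Pads are 19 mm wide; open, the fingers measure 117 mm over their backs; the gripper's body (75 mm by 190 mm) begins 51 mm behind the grasp point.
Start: joints at [-1.187, 0.332, -0.065, 1.46, 0.022, 1.35, -0.088], TCP at [0.247, 0.574, 0.245] pointing down, gripper open.
Joint ranges: [-2.6, 2.6], [-0.5, 2.12], [-1.47, 1.34], [0.16, 2.42], [-1.27, 4.41], [0.06, 2.06], [-2.6, 2.6]. Speed limits (rad/s): [2.22, 2.22, 2.79, 2.79, 3.14, 3.14, 3.14].

### API

Orientations are given as a unit quaternion [x, y, z, w].
In Python, from bench import r gives the robot as it stands.
- The arm moves only by the tool shift_gripper, called as a command line: name --argument value ..., lists and objects as JSON in quotes. Schema: {"type":"object","properties":{"deltas":{"type":"array","items":{"type":"array","items":{"type":"array","items":{"type":"number"},"minItems":5,"maxItems":5},"minItems":1,"maxItems":12},"minItems":1,"maxItems":1},"grip_force":{"type":"number"},"only":{"type":"string"},"quiet":{"type":"boolean"},"lines":{"type":"string"}},"required":["deltas"],"additionalProperties":false}. deltas is a list that holds a single list of rows (three levels of brackets), with 1 to 12 rows, each of 5 numbers: dx, dy, dz in units of 100 mm, then a turn about the tool's z in units of 0.2 rad, then the finger opening in m; each row is the pose to reach, as a shift and turn from the pose commanded when the call began, along the tool's axes at that moment; what a row does not reach only later rows make up. A row lasts 1/10 s, in which the tool goes at most 0.05 m and 0.15 rad, less where a joint would pass 70% of its speed; a pose out of reach is approached as far as the arm can. The fingers move at their own pace and stop on an object; grip_force is the grip in N (left out, the last holds). Time passes only in rows, so rows that do not move let the fingers close. The tool returns the time, the measured TCP pose, the force, the opening and the grip force at its end. only (a regular expression) keeps the lines of the reply that match it, lines (a string "A,B") keeps lines A to B, and quiet returns only ok. Input that does not fit is refused with a message, and nothing moves.
- r.read_state(): the state, without advancing time (a new reading comes with each control period).
- r.camera(name): name is "side" or "top" or "wrist"; returns a dict with "img" (480x640x3 uint8, red, green, blue), "fx", "fy", "cx", "cy" (pixels), "k1" (the pictures are not rectified: a ray, as slopes to the right and down, at radius r is drawn at 1 + k1 r^2 times it, then the intrinsics apply), "pose" (4x4, takes a point from camera to world coordinates). Camera axes: x right, y down, z forward; pixel columns grow to the right and rows downward; lengths in m; the calibration is good to about 2 mm. A picture is of the moment at which its call begins. There is no depth.
- r.close_job(): hands the job in; it is judged then, once.
The state is a dict: "time": time; "joint_positions": joint angles; "joint_vel": joint speeds; "joint_torque": joint torques, N m; "ee_pos": TCP position; "eef_rot": TCP orientation; "ft_force": force on the tool from outside, world axes, zero at the start; "torque": the same for the moment, N m; "width": finger opening in m; "grip_force": force on a finger pad.
Only numpy, scipy, OpenCV 4.12 (cv2) and the standard library are available. Lean on these libraries where they do the work, as an engineer would, in place of code of your own. Each camera call takes 0.05 s, during which the arm holds its last target. There are 200 camera calls.

## Working session

There is one attempt and no reset: what is moved stays moved. The work goes in short steps, Python scripts to look and compute and a tool call to move; the robot and the scene stay as the last step left them, time stands still between calls to the robot, and variables do not carry over. Pictures are saved under pics/ and viewed, at most 10 in all, crops included, and the job is handed in when it is done.

```bash
ls; mkdir -p pics
```

Run:
```python
from bench import r
import cv2,pickle
d={}
for n in("side","top","wrist"):
    c=r.camera(n);d[n]=c
    print(n,c["fx"],c["fy"],c["cx"],c["cy"],c["k1"],c["pose"].round(3).tolist())
    cv2.imwrite(f"pics/{n}0.png",c["img"][:,:,::-1])
s=r.read_state();print(s["ee_pos"],s["eef_rot"],s["time"])
```

```text
bench.py
pics
side 592.3003107437601 592.3003107437601 328.18824932108777 243.78819286182897 -0.13847849892048894 [[0.976, -0.129, 0.176, 0.408], [-0.218, -0.586, 0.781, -0.799], [0.003, -0.8, -0.6, 0.798], [0.0, 0.0, 0.0, 1.0]]
top 505.37073400098774 505.37073400098774 318.4740446015407 234.94231833019958 -0.08164371671166272 [[0.029, -0.998, 0.062, 0.552], [-0.999, -0.028, 0.02, 0.097], [-0.018, -0.063, -0.998, 1.155], [0.0, 0.0, 0.0, 1.0]]
wrist 416.23595168289256 416.23595168289256 320.3244171167551 243.5316888064383 0.028243257301392308 [[0.395, 0.882, 0.255, 0.176], [0.919, -0.38, -0.111, 0.604], [-0.001, 0.278, -0.961, 0.384], [0.0, 0.0, 0.0, 1.0]]
[0.24716751 0.57378133 0.24395949] [ 2.01983534e-01  9.79388784e-01 -5.02283783e-04 -9.54136129e-05] 0.15
```

View pics/top0.png

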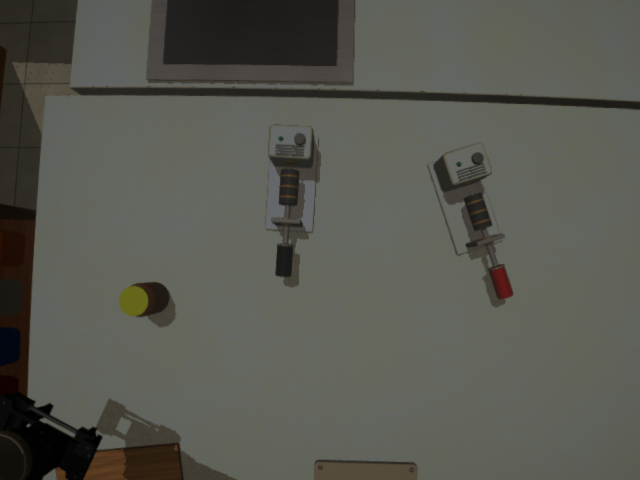

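View pics/side0.png

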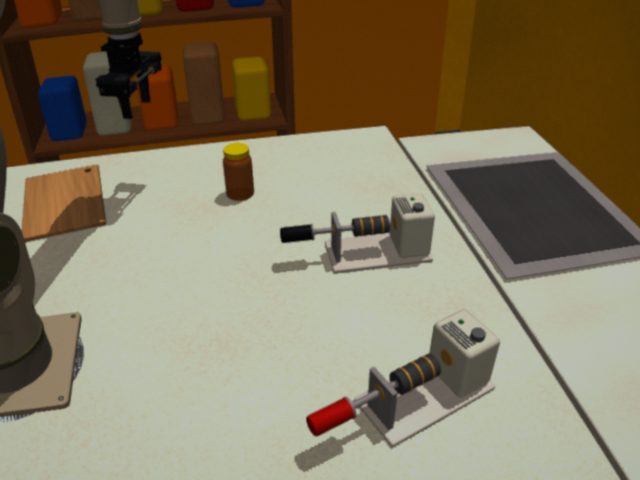

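The top view shows the red handle near (501,282), the black handle near (285,260) and the jar near (134,300). In the side view the red handle is near (331,416). There is a gap between the red spit's collar and its box, so it starts part way out.

Create h.py:
```python
import numpy as np,cv2
from scipy.spatial.transform import Rotation as R
def ray(c,p):
    K=np.array([[c["fx"],0,c["cx"]],[0,c["fy"],c["cy"]],[0,0,1.]])
    u=cv2.undistortPoints(np.float64(p).reshape(-1,1,2),K,np.array([c["k1"],0,0,0]))[:,0]
    P=c["pose"];return P[:3,3],np.c_[u,np.ones(len(u))]@P[:3,:3].T
def plane(c,p,z):
    o,d=ray(c,p);return o+d*((z-o[2])/d[:,2])[:,None]
def red(c,roi):
    x0,y0,x1,y1=roi;h=cv2.cvtColor(c["img"],cv2.COLOR_RGB2HSV)
    m=(((h[...,0]<6)|(h[...,0]>174))&(h[...,1]>180)&(h[...,2]>60)).astype(np.uint8)
    k=np.zeros_like(m);k[y0:y1,x0:x1]=m[y0:y1,x0:x1]
    ct=max(cv2.findContours(k,0,1)[0],key=cv2.contourArea)
    (cx,cy),(w,hh),a=cv2.minAreaRect(ct);b=cv2.boxPoints(((cx,cy),(w,hh),a))
    e=[(b[0]+b[1])/2,(b[1]+b[2])/2,(b[2]+b[3])/2,(b[3]+b[0])/2]
    e=[e[0],e[2]] if np.hypot(*(e[0]-e[2]))>np.hypot(*(e[1]-e[3])) else [e[1],e[3]]
    return np.array([(cx,cy)]+e)
def cross(c1,p1,c2,p2):
    o1,d1=ray(c1,p1);o2,d2=ray(c2,p2);d1=d1[0];d2=d2[0]
    t=np.linalg.lstsq(np.c_[d1,-d2],o2-o1,rcond=None)[0]
    a=o1+t[0]*d1;b=o2+t[1]*d2;return (a+b)/2,np.linalg.norm(a-b)
```

Create m.py:
```python
from bench import r
from h import *
t=r.camera("top");s=r.camera("side")
a=red(t,(430,230,560,330));b=red(s,(280,370,400,450))
print(a.round(1).tolist(),b.round(1).tolist())
pt=plane(t,a,.075);print(pt.round(4));ps=plane(s,b,.075);print(ps.round(4))
print(cross(t,a[0],s,b[0]))
d=pt[2]-pt[1];d*=np.sign(d[0]);print("ang top",np.degrees(np.arctan2(d[1],d[0])),"len",np.linalg.norm(d))
d=ps[2]-ps[1];d*=np.sign(d[0]);print("ang side",np.degrees(np.arctan2(d[1],d[0])))
q=r.read_state();M=R.from_quat(q["eef_rot"]).as_matrix();print(q["ee_pos"],M.round(4).tolist(),q["time"])
for n,i in(("t",cv2.resize(t["img"][130:310,410:540],None,fx=3,fy=3)),("s",cv2.resize(s["img"][300:450,300:500],None,fx=3,fy=3))): cv2.imwrite(f"pics/crop_{n}_{q['time']:.2f}.png",i[:,:,::-1])
```

```bash
python3 m.py; ls pics
```

```text
[[501.9, 282.5], [497.7, 269.1], [506.2, 295.9]] [[329.8, 416.6], [350.2, 406.4], [309.4, 426.8]]
[[ 0.5277 -0.2771  0.075 ]
 [ 0.5563 -0.2676  0.075 ]
 [ 0.4993 -0.2867  0.075 ]]
[[ 0.5294 -0.2739  0.075 ]
 [ 0.5634 -0.2623  0.075 ]
 [ 0.4964 -0.2852  0.075 ]]
(array([ 0.52831614, -0.27610554,  0.07818804]), np.float64(0.0010122645578325435))
ang top 18.56480263983057 len 0.06014219438836053
ang side 18.9433555406071
[0.24723756 0.5738831  0.24424401] [[-0.9184, 0.3957, -0.0002], [0.3957, 0.9184, -0.0005], [-0.0, -0.0005, -1.0]] 0.25
crop_s_0.25.png
crop_t_0.25.png
side0.png
top0.png
wrist0.png
```

View pics/crop_t_0.25.png

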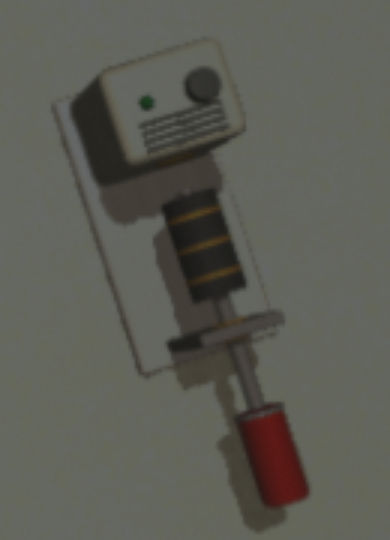

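Units first: shifts go in units of 100 mm and turns go in units of 0.2 rad. So -0.25 m is -2.5, -0.44 m is -4.4, 1.8 rad is 9.

shift_gripper --deltas '[[[-0.5, -0.5, 0, 0.75, 0.087], [-0.9, -0.8, 0, 1.5, 0.087], [-1.3, -1.1, 0, 2.25, 0.087], [-1.7, -1.4, 0, 3, 0.087], [-2.1, -1.7, 0, 3.75, 0.087], [-2.5, -2, 0, 4.5, 0.087], [-2.9, -2.3, 0, 5.25, 0.087], [-3.3, -2.6, 0, 6, 0.087], [-3.6, -3, 0, 6.75, 0.087], [-3.9, -3.4, 0, 7.5, 0.087], [-4.2, -3.8, 0, 8.25, 0.087], [-4.4, -4.2, 0, 9, 0.087]]]' --grip_force 30

```text
time: 1.45
ee_pos: [0.4839, 0.0265, 0.2447]
eef_rot: [0.894, 0.448, 0.0, 0.0]
ft_force: [1.6, 0.5, -0.1]
width: 0.0874
grip_force: 0.0
```
Crop: collar between box and plate, with gap to plate ~10-15mm and gap to box. So slid ~25-35mm out.

The crop shows the collar between box and plate, clear of both, at about 25–35 mm out. The handle spans crop (262,412) to (290,505).

In the tool's units: -0.216 m is -2.16, 0.216 m is 2.16, 0.15 rad is 0.75.

shift_gripper --deltas '[[[-0.3, 0.3, 0, 0.75, 0.087], [-0.6, 0.6, 0, 1.5, 0.087], [-0.9, 0.9, 0, 2.25, 0.087], [-1.2, 1.2, 0.1, 3, 0.087], [-1.5, 1.5, 0.2, 3.03, 0.087], [-1.8, 1.8, 0.3, 3.03, 0.087], [-2, 2, 0.4, 3.03, 0.087], [-2.16, 2.16, 0.5, 3.03, 0.087], [-2.16, 2.16, 0.5, 3.03, 0.087], [-2.16, 2.16, 0.5, 3.03, 0.087]]]'

```text
time: 2.45
ee_pos: [0.5288, -0.2735, 0.1943]
eef_rot: [0.987, 0.163, -0.0, -0.0]
ft_force: [1.0, 0.3, -0.3]
width: 0.087
grip_force: 0.0
```

Run:
```python
from bench import r
from h import *
q=r.read_state();M=R.from_quat(q["eef_rot"]).as_matrix()
print(q["ee_pos"],M.round(4).tolist(),q["joint_positions"])
a=np.radians(18.7);print((M.T@(np.array([.528,-.2758,.078])-q["ee_pos"])).round(4),np.degrees(np.arctan2(M[1,0],M[0,0])))
c=r.camera("wrist");cv2.imwrite("pics/w1.png",c["img"][:,:,::-1])
```

```text
[ 0.52880385 -0.27349604  0.19425494] [[0.9467, 0.3222, -0.0008], [0.3222, -0.9467, 0.0002], [-0.0007, -0.0005, -1.0]] [-0.19090595  0.35792472  0.74015029  1.64356652 -0.25228837  1.23945494
 -0.64213656]
[-0.0014  0.002   0.1163] 18.79474624237233
```

View pics/w1.png

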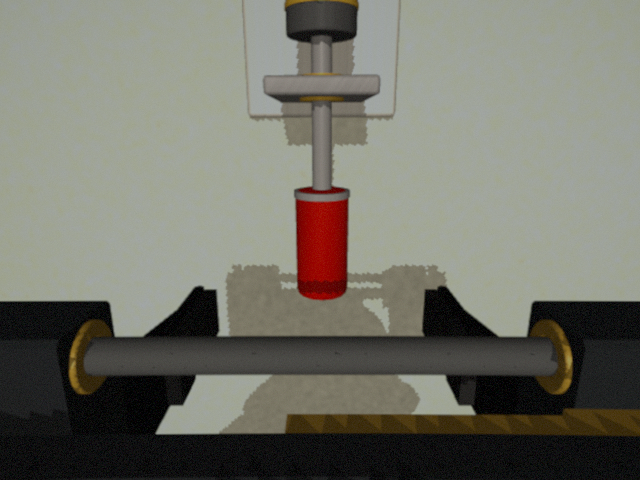

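The wrist view shows the handle upright at column 322, midway between the fingers (about 321), so it is aligned. Next: descend and grip.

In the tool's units: 0.116 m is 1.16, 0.001 m is 0.01.

shift_gripper --deltas '[[[0, 0.01, 0.4, 0, 0.087], [0, 0.01, 0.75, 0, 0.087], [0, 0.01, 1, 0, 0.087], [0, 0.01, 1.16, 0, 0.087], [0, 0.01, 1.16, 0, 0.087], [0, 0.01, 1.16, 0, 0.03], [0, 0.01, 1.16, 0, 0.03], [0, 0.01, 1.16, 0, 0.03], [0, 0.01, 1.16, 0, 0.03], [0, 0.01, 1.16, 0, 0.03]]]' --grip_force 30

```text
time: 3.5
ee_pos: [0.5295, -0.2746, 0.0789]
eef_rot: [0.987, 0.164, 0.0, 0.0]
ft_force: [0.1, 0.0, -0.3]
width: 0.0546
grip_force: 0.0
```

shift_gripper --deltas '[[[0, 0, 0, 0, 0.02], [0, 0, 0, 0, 0.02]]]'

```text
time: 3.7
ee_pos: [0.5293, -0.2745, 0.0785]
eef_rot: [0.987, 0.164, 0.0, -0.0]
ft_force: [0.6, 0.3, -0.2]
width: 0.0387
grip_force: 0.0
```

shift_gripper --deltas '[[[0, 0, 0, 0, 0.02], [0, 0, 0, 0, 0.02], [0, 0, 0, 0, 0.02], [0, 0, 0, 0, 0.02]]]'

```text
time: 4.1
ee_pos: [0.5293, -0.2743, 0.0785]
eef_rot: [0.987, 0.164, -0.0, -0.0]
ft_force: [-2.1, 2.0, 2.5]
width: 0.0335
grip_force: 30.0
```

shift_gripper --deltas '[[[-0.04, 0, 0, 0, 0.02], [-0.08, 0, 0, 0, 0.02], [-0.11, 0, 0, 0, 0.02], [-0.11, 0, 0, 0, 0.02]]]'

```text
time: 4.5
ee_pos: [0.5182, -0.2781, 0.0785]
eef_rot: [0.987, 0.163, -0.0, -0.0]
ft_force: [-1.0, 2.9, 1.5]
width: 0.0332
grip_force: 30.0
```

shift_gripper --deltas '[[[-0.03, 0, 0, 0, 0.02], [-0.06, 0, 0, 0, 0.02]]]'

```text
time: 4.7
ee_pos: [0.5133, -0.2798, 0.0785]
eef_rot: [0.986, 0.164, 0.0, -0.0]
ft_force: [2.0, 3.4, -0.2]
width: 0.0332
grip_force: 30.0
```

shift_gripper --deltas '[[[-0.03, 0, 0, 0, 0.02], [-0.06, 0, 0, 0, 0.02]]]'

```text
time: 4.9
ee_pos: [0.5086, -0.2814, 0.0786]
eef_rot: [0.986, 0.164, 0.001, -0.0]
ft_force: [14.3, 4.0, -9.9]
width: 0.0333
grip_force: 30.0
```

shift_gripper --deltas '[[[-0.03, 0, 0, 0, 0.02], [-0.06, 0, 0, 0, 0.02]]]'

```text
time: 5.1
ee_pos: [0.508, -0.2815, 0.0788]
eef_rot: [0.986, 0.166, 0.005, 0.001]
ft_force: [37.2, 5.6, -23.3]
width: 0.0328
grip_force: 30.0
```

Run:
```python
from bench import r
import cv2
c=r.camera("side");cv2.imwrite("pics/s2.png",cv2.resize(c["img"][280:450,290:510],None,fx=3,fy=3)[:,:,::-1])
```

```text
(no output)
```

View pics/s2.png

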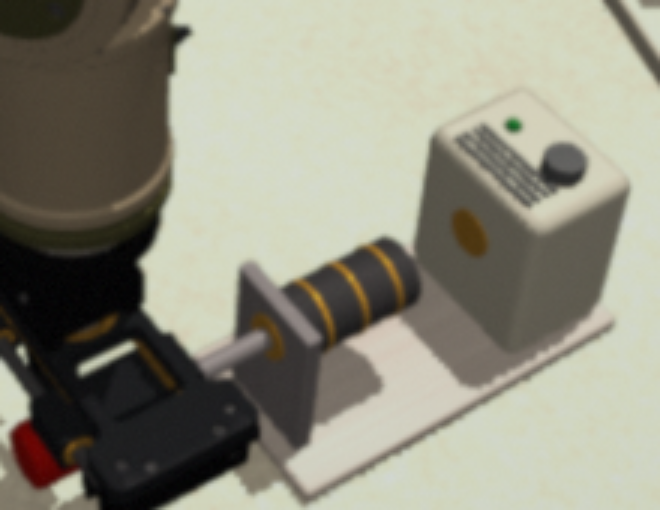

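The crop shows the collar face up against the bearing plate (crop ~(290,300)) and the brass bush on the box exposed, so the spit is fully out. Now the push home.

shift_gripper --deltas '[[[0.06, 0, 0, 0, 0.02], [0.12, 0, 0, 0, 0.02], [0.18, 0, 0, 0, 0.02], [0.24, 0, 0, 0, 0.02], [0.3, 0, 0, 0, 0.02], [0.36, 0, 0, 0, 0.02], [0.42, 0, 0, 0, 0.02], [0.48, 0, 0, 0, 0.02], [0.52, 0, 0, 0, 0.02], [0.52, 0, 0, 0, 0.02]]]'

```text
time: 6.15
ee_pos: [0.551, -0.2669, 0.0786]
eef_rot: [0.986, 0.164, -0.0, -0.0]
ft_force: [-0.6, 5.5, 3.4]
width: 0.0334
grip_force: 30.0
```

shift_gripper --deltas '[[[0.03, 0, 0, 0, 0.02], [0.06, 0, 0, 0, 0.02]]]'

```text
time: 6.35
ee_pos: [0.5556, -0.2653, 0.0785]
eef_rot: [0.987, 0.163, -0.001, -0.001]
ft_force: [-7.5, 3.1, 7.0]
width: 0.0332
grip_force: 30.0
```

shift_gripper --deltas '[[[0.02, 0, 0, 0, 0.02], [0.04, 0, 0, 0, 0.02]]]'

```text
time: 6.55
ee_pos: [0.5559, -0.2653, 0.0783]
eef_rot: [0.987, 0.163, -0.004, -0.001]
ft_force: [-26.0, 5.5, 19.5]
width: 0.0332
grip_force: 30.1
```

Force rose to 26 N with no motion after 50 mm of travel, so it is home. I'll release while still biased towards home.

In the tool's units: -0.002 m is -0.02.

shift_gripper --deltas '[[[-0.02, 0, 0, 0, 0.02], [-0.02, 0, 0, 0, 0.087], [-0.02, 0, 0, 0, 0.087], [-0.02, 0, 0, 0, 0.087], [-0.02, 0, 0, 0, 0.087], [-0.02, 0, 0, 0, 0.087], [-0.02, 0, 0, 0, 0.087], [-0.02, 0, 0, 0, 0.087]]]'

```text
time: 7.35
ee_pos: [0.5587, -0.2645, 0.0785]
eef_rot: [0.987, 0.164, 0.0, -0.0]
ft_force: [0.5, -0.2, 0.1]
width: 0.081
grip_force: 0.0
```

shift_gripper --deltas '[[[0, 0, -0.2, 0, 0.087], [0, 0, -0.5, 0, 0.087], [0, 0, -0.8, 0, 0.087], [-0.3, 0, -1.2, 0, 0.087], [-0.7, 0, -1.5, 0, 0.087], [-1.1, 0, -1.5, 0, 0.087], [-1.1, 0, -1.5, 0, 0.087], [-1.1, 0, -1.5, 0, 0.087]]]'

```text
time: 8.15
ee_pos: [0.4543, -0.3001, 0.2289]
eef_rot: [0.987, 0.163, 0.001, -0.0]
ft_force: [0.0, 0.3, 0.4]
width: 0.0872
grip_force: 0.0
```

Run:
```python
from bench import r
import cv2
c=r.camera("side");cv2.imwrite("pics/s3.png",c["img"][:,:,::-1])
```

```text
(no output)
```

View pics/s3.png

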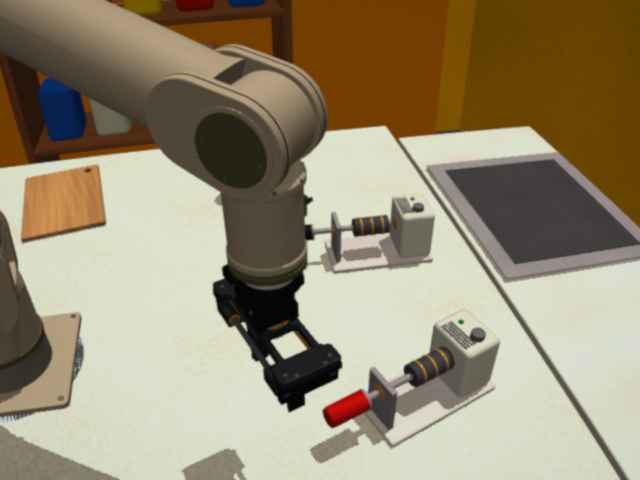

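The collar sits against the motor box at about (445,360), the red handle is free, and the black spit looks untouched.

```bash
python3 -c "
from bench import r
print(r.close_job())"
```

```text
the job is handed in; nothing more can be done
None
```

The red spit was pulled out to its stop, pushed 50 mm back to its home stop and released at about 8 s; the black spit and the jar were never approached, and the job is handed in.

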